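Dock the amber flask and hold it down

TASK

Uncover the blue dosing dock: pinch the red tab of its loose lid, tip the lid up clearly aslant with the opposite edge still on the rim, then lift it off and lay it flat, tab up, in the middle of the round cork mat. Then stand the amber flask upright in the dock's orange sprung ring, press it down fully against the spring, and finish while still holding it pressed down: do not let go. Leave the other things on the bench where they are.

Things in the scene. Friction and masses are not known exactly. Their poses are not given: they have to be found in the camera images.
- dock: blue round dosing dock fixed to the table: well of outer diameter 108 mm, inner diameter 94 mm, rim 75 mm above the table (round dark base plate 132 mm across, 10 mm thick). A grey control box (50 x 74 x 42 mm high) stands against it on its -x side, reaching 101 mm from the axis. Origin on the well's axis at the table top, z up
- cradle (a joint): travel of the orange sprung ring down inside the well: 0 = at rest (up), 0.016 m = fully down on its stop. The spring is preloaded: about 4 N to start it, about 12 N to reach the stop; the flask's own weight does not move it
- cradle_seat (a point): centre of the orange ring's top edge, on the well's axis, 56 mm above the table at rest (19 mm below the rim); it moves down with the ring. The ring's hole is 60 mm across, the ring 86 mm outside and 10 mm thick; a flask's round body sits in the hole with its bottom about 10 mm below this point, free underneath
- lid: loose white dust lid on the dock's rim: disc 108 mm in diameter and 6 mm thick, with a grey locating boss 86 mm across and 5 mm deep beneath it that drops loosely (4 mm play all round) into the well, and an upright red tab. Mass about 90 g. Origin at the centre of the boss's underside (70 mm above the table when seated), z up; the tab is on its +x side, pointing roughly away from the robot
- lid_tab (a point): grip point on the lid's red tab, 48 mm from the lid's centre in its +x direction, 22 mm above the disc's top and 33 mm above the lid's origin. The tab is a plate 10 mm thick (along lid y), 24 mm long (along lid x, 36 to 60 mm from the centre), rising 35 mm above the disc's top
- lid_back (a point): point on the lid's edge opposite the tab, on the disc's underside: 54 mm from the centre in lid -x, 5 mm above the lid's origin; the lid tips about it
- mat: round cork mat fixed to the table, 170 mm in diameter, 4 mm thick; origin at the centre of its underside on the table
- flask_amber: round-bodied flask, upright on its flat bottom, amber-orange, the one to dock (about 240 g); 128 mm high: ball-shaped body 72 mm across (widest 30 mm above the bottom, up to 66 mm), straight neck 26 mm in diameter from 66 to 118 mm, black cap 32 mm in diameter from 118 to 128 mm. Origin at the centre of its bottom, z up
- flask_green: round-bodied flask, upright on its flat bottom, dark green, a bystander; 128 mm high: ball-shaped body 72 mm across (widest 30 mm above the bottom, up to 66 mm), straight neck 26 mm in diameter from 66 to 118 mm, black cap 32 mm in diameter from 118 to 128 mm. Origin at the centre of its bottom, z up
- flask_white: round-bodied flask, upright on its flat bottom, cream white, a bystander; 128 mm high: ball-shaped body 72 mm across (widest 30 mm above the bottom, up to 66 mm), straight neck 26 mm in diameter from 66 to 118 mm, black cap 32 mm in diameter from 118 to 128 mm. Origin at the centre of its bottom, z up
- tape: bystander: roll of yellow tape lying flat, 90 mm across, 25 mm high; origin at the centre of its underside
- glue: bystander: white glue bottle with orange cap, 54 mm across, 150 mm high; origin at the centre of its underside
- driver: bystander: screwdriver lying on the table; origin on its underside, handle to its -x
- offcut: bystander: plywood offcut 110 x 60 x 22 mm; origin at the centre of its underside
- mug: bystander: blue mug 80 mm across, 90 mm high; origin at the centre of its underside
There are look-alikes about, which are no part of the job. Several things have the shape of the flask_amber; the one meant has the colours described above.

How it is judged:
On the way, in this order (a step that is already met when the one before it is completed fails the run):
1. the lid is tipped up by more than 10 degrees over the dock, the edge opposite the tab still within 15 mm of the rim's height (angle between lid's own z axis and vertical above 0.175 rad and height (world z) of lid_back between 0.06 and 0.09 m and height (world z) of lid_tab above 0.11 m and horizontal distance between lid_back and dock below 0.075 m), for 0.1 s.
2. the lid lies flat, tab up, on the cork mat, let go (horizontal distance between lid and mat below 0.045 m and height (world z) of lid below 0.012 m and angle between lid's own z axis and vertical below 0.12 rad and linear speed of lid below 0.02 m/s and contact force between each of the fingers, the arm and lid below 0.1 N), for 0.2 s.
At the end, for the whole second after the job is handed in: robot still holding the amber flask (over 2 N), upright within 0.15 rad and 8 mm of the ring's centre, ring pressed over 12.5 of 16 mm, over 6 N between flask and dock, at rest; lid flat, tab up, untouched on the mat, within 45 mm of its centre (all of step 2 and value of joint cradle above 0.0125 m and horizontal distance between flask_amber and cradle_seat below 0.008 m and z of flask_amber in the frame of cradle_seat below -0.005 m and angle between flask_amber's own z axis and vertical below 0.15 rad and contact force between flask_amber and dock above 6 N and linear speed of flask_amber below 0.02 m/s and contact force between any of the fingers, the arm and flask_amber above 2 N); the arm keeps its last pose, push and grip.
It fails at once if a bystander is pushed more than 40 mm from its place (distance of any of flask_green, flask_white, tape, glue, driver, offcut, mug from where it was at the start of the episode above 0.04 m).
It fails at once if a bystander flask, the glue bottle or the mug is tipped over (angle between any of flask_green, flask_white, glue, mug's own z axis and vertical above 0.6 rad).
It fails at once if the amber flask is tipped over (angle between flask_amber's own z axis and vertical above 0.8 rad).
It also fails if it takes over 62 s, if anything falls off the work surface, if the arm or the gripper's body presses on something with over 40 N, if the wrist force passes 120 N, or if a joint passes its speed limit or range.

ROBOT

A 6-joint arm with a two-finger parallel gripper is mounted at the origin on the work surface. World frame = base frame: x ahead of the robot, y to its left, z up, the work surface at z = 0. Lengths are in m, angles in rad, forces in N, time in s.
With the tool pointing down it reaches from about 0.375 to 0.75 m from the base axis. Payload 9 kg.
Tool frame: the origin (TCP) lies at the very end of the fingers, on their centre line; the grasp point (between the pads) lies 19 mm behind it; z points along the fingers, y is the line along which they close (so a half turn about z gives the same grasp; the last joint's range is limited). The gripper opens to 85 mm and grips with 20 to 120 N. Pads are 22 mm wide; open, the fingers measure 114 mm over their backs; the gripper's body (76 mm by 85 mm) begins 54 mm behind the grasp point. The pads swing forward as they close: fully open they stand 13 mm farther back than shut.
Start: joints at [-1.405, 0.104, 0.097, 1.564, 0, 1.353], TCP at [0.225, -0.556, 0.231] pointing down, gripper open.
Joint ranges: [-2.99, 2.99], [-0.84, 1.86], [-1.1, 1.16], [-1.84, 2.11], [-1.51, 1.56], [-3.14, 3.14]. Speed limits (rad/s): [2.22, 2.22, 2.57, 3.14, 3.14, 3.14].

INTERFACE

Orientations are given as a unit quaternion [x, y, z, w].
In Python, from rig import ctrl, snapshot gives the robot as it stands.
- The arm moves only by the tool drive_tool, never from a script. Its argument "increments" is a list of rows, each an object of numbers: "tx", "ty", "tz": the shift along the tool's x, y, z in mm; "turn": the turn about the tool's z in units of 6 degrees (1.0 is 6 degrees); "grip": the finger opening in mm, from 0 to 85.4. In form: [{"tx": .., "ty": .., "tz": .., "turn": .., "grip": ..}, ...]. A call has 1 to 20 rows; each row shifts and turns the commanded pose from where the row before left it, along the tool's axes as they then stand; what a row does not reach is not made up. A row lasts 1/8 s, in which the tool goes at most 62.5 mm and 10.7 degrees, less where a joint would pass 70% of its speed; a pose out of reach is approached as far as the arm can. A call is refused whole if a number of a shift passes 62.5 or a number of a turn 1, either way. A call with a gripper value outside its range is refused whole. The fingers move at their own pace and stop on an object; "newtons" is the grip in N (left out, the last holds). Time passes only in rows, so rows that do not move let the fingers close. It gives the time, the measured TCP pose, the force, the opening and the grip force at its end, in the units of the state.
- ctrl.observe(): the state, without advancing time (a new reading comes with each control period).
- snapshot(name): name is "side" or "top" or "wrist"; returns a dict with "pixels" (480x640x3 uint8, blue, green, red), "depth" (480x640 float32, m along the optical axis (not along the pixel's ray), 0 where there is no reading), "camera_matrix" (3x3 intrinsics, pixels), "dist_coeffs" ([k1, k2, p1, p2, k3] as OpenCV has them; the pictures are not rectified), "R" (3x3) and "t" (3): a world point X has camera coordinates R X + t. Camera axes: x right, y down, z forward; pixel columns grow to the right and rows downward; lengths in m; the calibration is good to about 2 mm. A picture is of the moment at which its call begins.
- ctrl.hand_in(): hands the job in; it is judged then, once.
The state is a dict: "t": time; "qpos": joint angles; "joint_vel": joint speeds; "tau": joint torques, N m; "ee_pos": TCP position; "orientation": TCP orientation; "ft_force": force on the tool from outside, world axes, zero at the start; "ft_torque": the same for the moment, N m; "finger_gap": finger opening in m; "gripper_force": force on a finger pad.
Only numpy, scipy, OpenCV 4.12 (cv2) and the standard library are available. Lean on these libraries where they do the work, as an engineer would, in place of code of your own. Each camera call takes 0.05 s, during which the arm holds its last target. There are 200 camera calls.

## Working session

There is one attempt and no reset: what is moved stays moved. The work goes in short steps, Python scripts to look and compute and a tool call to move; the robot and the scene stay as the last step left them, time stands still between calls to the robot, and variables do not carry over. Pictures are saved under pics/ and viewed, at most 13 in all, crops included, and the job is handed in when it is done.

Besides the shell and the picture viewer there is one more tool, called after "Request:" as name([rows], argument=value, ...), one row to a line, values as JSON. drive_tool: Moves the arm, as the interface text tells. Its arguments: {"type":"object","properties":{"increments":{"type":"array","items":{"type":"object","properties":{"tx":{"type":"number"},"ty":{"type":"number"},"tz":{"type":"number"},"turn":{"type":"number"},"grip":{"type":"number"}}}},"newtons":{"type":"number"}},"required":["increments"]}

```bash
mkdir -p pics; ls; cat > h.py <<'E'
import numpy as np, cv2
from rig import ctrl, snapshot
def cloud(s):
    K=np.array(s["camera_matrix"]);d=np.array(s["dist_coeffs"]);Z=s["depth"]
    v,u=np.mgrid[0:480,0:640]
    n=cv2.undistortPoints(np.stack([u.ravel(),v.ravel()],1).astype(np.float32)[:,None],K,d)[:,0].reshape(480,640,2)
    C=np.dstack([n[...,0]*Z,n[...,1]*Z,Z])
    W=(C-np.array(s["t"]))@np.array(s["R"])
    W[Z<=0]=np.nan
    return W
E
python3 - <<'E'
from h import *
s=snapshot("top");t=snapshot("side")
np.savez("top.npz",W=cloud(s),p=s["pixels"]);np.savez("side.npz",W=cloud(t),p=t["pixels"])
cv2.imwrite("pics/top.png",s["pixels"]);cv2.imwrite("pics/side.png",t["pixels"])
o=ctrl.observe();print(o["ee_pos"],o["orientation"],o["t"],o["qpos"])
E
```

```text
pics
[ 0.22460934 -0.5560217   0.23059231] [ 9.81646898e-01  1.90706502e-01  1.76386955e-05 -6.30174773e-04] 0.1 [-1.40472006e+00  1.04639556e-01  9.65328267e-02  1.56395044e+00
  2.74520103e-06  1.35310890e+00]
```

View pics/top.png

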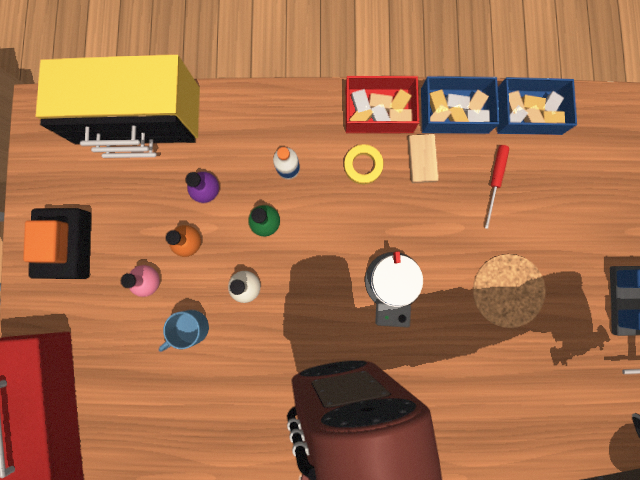

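View pics/side.png

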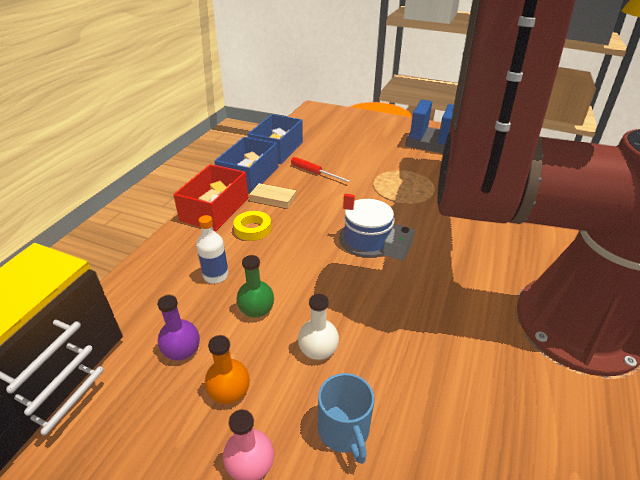

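The side and top pictures show five flask shapes. In the top view these are purple (203,186), orange (184,240), pink (141,281), green (264,220) and cream (245,287). The orange one at (184,240), or (227,378) in the side view, fits "amber-orange" and I'll confirm it in a crop. The lid and its tab are at (397,280) and (397,257), and the mat is at (509,290).

```bash
python3 - <<'E'
from h import *
from scipy.optimize import least_squares
d=np.load("top.npz");W=d["W"];p=d["p"];e=np.load("side.npz");V=e["W"];q=e["p"]
cv2.imwrite("pics/crop.png",cv2.resize(q[320:480,140:320],None,fx=3,fy=3,interpolation=cv2.INTER_CUBIC))
def circ(P):
    r=least_squares(lambda a:np.hypot(P[:,0]-a[0],P[:,1]-a[1])-a[2],[*P[:,:2].mean(0),.05],loss='soft_l1',f_scale=.002);return r.x
def box(W,p,u0,u1,v0,v1):return W[v0:v1,u0:u1].reshape(-1,3),p[v0:v1,u0:u1].reshape(-1,3).astype(int)
# lid disc
P,c=box(W,p,360,430,245,310)
m=(c.min(1)>150)&(P[:,2]>.07);L=P[m];print("lid",(L.min(0)+L.max(0))/2,np.ptp(L,axis=0),np.nanmedian(L[:,2]),m.sum())
hull=cv2.convexHull(L[:,:2].astype(np.float32))[:,0];print(" lidcirc",circ(hull))
m=(c[:,2]>150)&(c[:,1]<60)&(P[:,2]>.08);T=P[m];print("tab",T.mean(0),T.min(0),T.max(0),m.sum())
Q,cq=box(V,q,320,410,180,260)
m=(cq[:,2]>130)&(cq[:,1]<60)&(Q[:,2]>.08);T=Q[m];print("tab side",T.mean(0),T.min(0),T.max(0),m.sum())
# mat
P,c=box(W,p,465,555,245,335)
h=cv2.cvtColor(c.astype(np.uint8)[None],cv2.COLOR_BGR2HSV)[0]
m=(P[:,2]>.002)&(P[:,2]<.02);M=P[m];print("mat",M[:,2].mean(),np.nanmedian(M[:,:2],axis=0),circ(cv2.convexHull(M[:,:2].astype(np.float32))[:,0]))
# flasks
for n,(u0,u1,v0,v1) in dict(amber=(160,208,220,260),green=(246,284,200,240),white=(226,264,266,306),purple=(183,223,166,206),pink=(118,163,262,300),glue=(270,303,143,182),tape=(342,385,143,184),mug=(158,210,308,352)).items():
    P,c=box(W,p,u0,u1,v0,v1)
    B=P[P[:,2]>.02];C=P[P[:,2]>.122]
    print(n,"top",np.nanmedian(C,axis=0).round(4),"mid",((np.nanmin(B,0)+np.nanmax(B,0))/2).round(4),circ(cv2.convexHull(B[:,:2].astype(np.float32))[:,0]).round(4))
P,c=V[340:410,195:255].reshape(-1,3),None
cx=P[(P[:,2]>.01)&(P[:,2]<.06)];
r=least_squares(lambda a:np.sqrt((cx[:,0]-a[0])**2+(cx[:,1]-a[1])**2+(cx[:,2]-.03)**2)-.036,[*np.median(cx[:,:2],axis=0)],loss='soft_l1',f_scale=.003);print("amber side",r.x)
E
```

```text
lid [ 0.46943812 -0.08863557  0.0942371 ] [0.10707663 0.10611387 0.04694891] 0.07960797952193965 1940
 lidcirc [ 0.46954851 -0.08890473  0.05383573]
tab [ 0.51891618 -0.0807917   0.11411893] [ 0.50680488 -0.08525999  0.10808838] [ 0.52959146 -0.0786191   0.11777282] 7
tab side [ 0.51721961 -0.07862748  0.10094681] [ 0.50587973 -0.08655603  0.08046573] [ 0.52931287 -0.07545846  0.11739689] 136
mat 0.004199086515809127 [ 0.44362013 -0.35708998] [ 0.45062357 -0.3644748   0.13340378]
amber top [0.5581 0.3858 0.1261] mid [0.5579 0.3837 0.0756] [0.5582 0.3849 0.0355]
green top [0.604  0.2057 0.1262] mid [0.6037 0.2051 0.0782] [0.6045 0.2051 0.0354]
white top [0.4547 0.2496 0.1263] mid [0.455  0.2479 0.0784] [0.4554 0.2481 0.035 ]
purple top [0.6806 0.3456 0.1257] mid [0.6801 0.3453 0.0771] [0.6802 0.3452 0.0347]
pink top [0.4677 0.4783 0.126 ] mid [0.4684 0.4758 0.077 ] [0.4675 0.477  0.0342]
glue top [0.7289 0.153  0.1481] mid [0.7289 0.153  0.0872] [0.7297 0.1532 0.0263]
tape top [nan nan nan] mid [ 0.736  -0.0203  0.0255] [ 0.7365 -0.0208  0.0441]
mug top [nan nan nan] mid [0.3563 0.3823 0.0565] [0.3604 0.3759 0.0413]
amber side [0.55874271 0.38725327]
  return np.nanmean(a, axis, out=out, keepdims=keepdims)
```

View pics/crop.png

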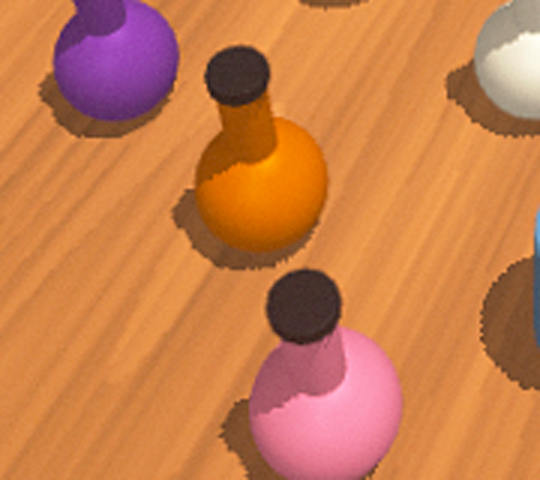

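The crop confirms the orange body with its black cap as the amber flask, between the purple and pink ones.

Request:
drive_tool([
  {"turn": 0.7, "grip": 40},
  {"turn": 0.7},
  {"turn": 0.7},
  {"tx": 30, "ty": -34},
  {"tx": 30, "ty": -34},
  {"tx": 30, "ty": -34},
  {"tx": 30, "ty": -34},
  {"tx": 30, "ty": -34},
  {"tx": 30, "ty": -34},
  {"tx": 30, "ty": -34},
  {"tx": 30, "ty": -34},
  {"tx": 30, "ty": -34},
  {"tx": 30, "ty": -34},
  {"tx": 30, "ty": -34},
  {"tx": 30, "ty": -34},
  {},
  {},
], newtons=20)

```text
validation failed for argument at $.in...
```

```bash
cat >> h.py <<'E'
from scipy.spatial.transform import Rotation as Ro
def to(x,y,z):
    o=ctrl.observe();R=Ro.from_quat(o["orientation"]).as_matrix()
    print("t",o["t"],"ee",o["ee_pos"].round(4) if hasattr(o["ee_pos"],'round') else o["ee_pos"],"xang",np.degrees(np.arctan2(R[1,0],R[0,0])).round(2),"F",np.round(o["ft_force"],2),"gap",o["finger_gap"],"gf",o["gripper_force"],"q",np.round(o["qpos"],2))
    print("tool delta mm",(R.T@(np.array([x,y,z])-o["ee_pos"])*1000).round(1))
E
python3 - <<'E'
from h import *
to(.5168,-.081,.088)
d=np.load("top.npz");W=d["W"];p=d["p"]
g=cv2.GaussianBlur(p,(5,5),0);hsv=cv2.cvtColor(g,cv2.COLOR_BGR2HSV)
print(hsv[275,510],hsv[310,490],hsv[240,510],hsv[300,575])
for (u,v) in [(509,254),(509,327),(473,290),(545,290),(509,290)]:print(u,v,np.nanmedian(W[v-2:v+3,u-2:u+3].reshape(-1,3),axis=0).round(4))
s=snapshot("wrist");cv2.imwrite("pics/w1.png",s["pixels"])
w=cloud(s);b=s["pixels"].astype(int)
m=(b[...,2]>110)&(b[...,1]<60)&(b[...,0]<60)&(w[...,2]>.07);T=w[m]
print("tab",len(T),T.mean(0) if len(T) else 0,T.min(0),T.max(0))
m2=T[:,2]>.112;print(m2.sum(),T[m2].mean(0), cv2.minAreaRect(T[m2][:,:2].astype(np.float32)*1000))
E
```

```text
t 0.1 ee [ 0.2246 -0.556   0.2306] xang 21.99 F [-0.26 -0.42  0.23] gap 0.08591243314615185 gf 0.0 q [-1.4   0.1   0.1   1.56  0.    1.35]
tool delta mm [ 448.8 -330.9  143.1]
[ 16 123 236] [ 14 129 119] [ 12 148 208] [ 11 145 111]
509 254 [ 0.5287 -0.3588  0.0025]
509 327 [ 0.3611 -0.3554  0.0011]
473 290 [ 0.4463 -0.2733  0.0007]
545 290 [ 0.4451 -0.4431  0.001 ]
509 290 [ 0.4458 -0.3568  0.003 ]Traceback (most recent call last):
  File "<stdin>", line 10, in <module>
    return umr_minimum(a, axis, None, out, keepdims, initial, where)
ValueError: zero-size array to reduction operation minimum which has no identity
```

View pics/w1.png

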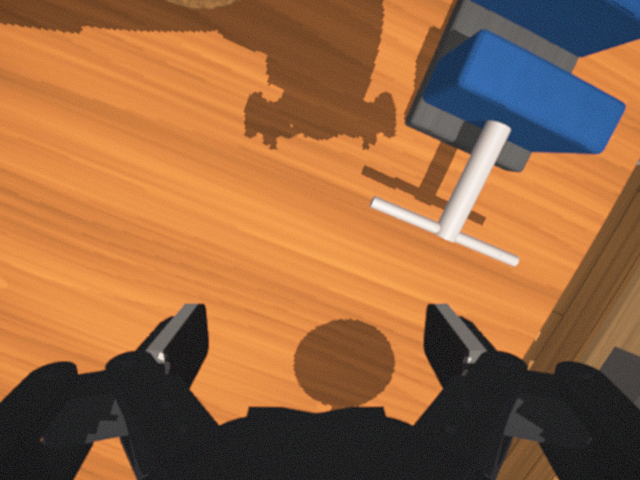

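The wrist view shows only the bench below the start pose because the call was refused. I'll retry with complete rows.

Request:
drive_tool([
  {"tx": 0, "ty": 0, "tz": 0, "turn": 0.7, "grip": 40},
  {"tx": 0, "ty": 0, "tz": 0, "turn": 0.7, "grip": 40},
  {"tx": 0, "ty": 0, "tz": 0, "turn": 0.7, "grip": 40},
  {"tx": 30, "ty": -34, "tz": 0, "turn": 0, "grip": 40},
  {"tx": 30, "ty": -34, "tz": 0, "turn": 0, "grip": 40},
  {"tx": 30, "ty": -34, "tz": 0, "turn": 0, "grip": 40},
  {"tx": 30, "ty": -34, "tz": 0, "turn": 0, "grip": 40},
  {"tx": 30, "ty": -34, "tz": 0, "turn": 0, "grip": 40},
  {"tx": 30, "ty": -34, "tz": 0, "turn": 0, "grip": 40},
  {"tx": 30, "ty": -34, "tz": 0, "turn": 0, "grip": 40},
  {"tx": 30, "ty": -34, "tz": 0, "turn": 0, "grip": 40},
  {"tx": 30, "ty": -34, "tz": 0, "turn": 0, "grip": 40},
  {"tx": 30, "ty": -34, "tz": 0, "turn": 0, "grip": 40},
  {"tx": 30, "ty": -34, "tz": 0, "turn": 0, "grip": 40},
  {"tx": 0, "ty": 0, "tz": 0, "turn": 0, "grip": 40},
], newtons=20)

```text
t: 2.02
ee_pos: [0.4901, -0.1312, 0.231]
orientation: [0.996, 0.084, -0.0, -0.0]
ft_force: [-0.7, 0.2, -0.1]
finger_gap: 0.04
gripper_force: 0.0
```

```bash
cat > tab.py <<'E'
from h import *
to(.5168,-.081,.088)
s=snapshot("wrist");cv2.imwrite("pics/w2.png",s["pixels"])
w=cloud(s);b=s["pixels"].astype(int)
m=(b[...,2]>90)&(b[...,1]<70)&(b[...,0]<70)&(w[...,2]>.07);T=w[m]
print("tab",len(T))
if len(T):
    print(T.mean(0),T.min(0),T.max(0))
    T=T[T[:,2]>.110];print(len(T),np.median(T,axis=0), cv2.minAreaRect(T[:,:2].astype(np.float32)*1000))
E
python3 tab.py
```

```text
t 2.025 ee [ 0.4901 -0.1312  0.231 ] xang 9.61 F [-0.67  0.18 -0.07] gap 0.04000535996762319 gf 0.0 q [-0.52 -0.18 -0.18  1.57  0.    2.45]
tool delta mm [ 34.7 -44.9 143.1]
tab 894
[ 0.51066066 -0.10643835  0.18527047] [ 0.47030761 -0.19292036  0.08020601] [ 0.52959774 -0.06572175  0.32472253]
739 [ 0.51065872 -0.08743823  0.11732405] ((493.67376708984375, -128.13365173339844), (122.34088134765625, 57.636314392089844), 81.09916687011719)
```

View pics/w2.png

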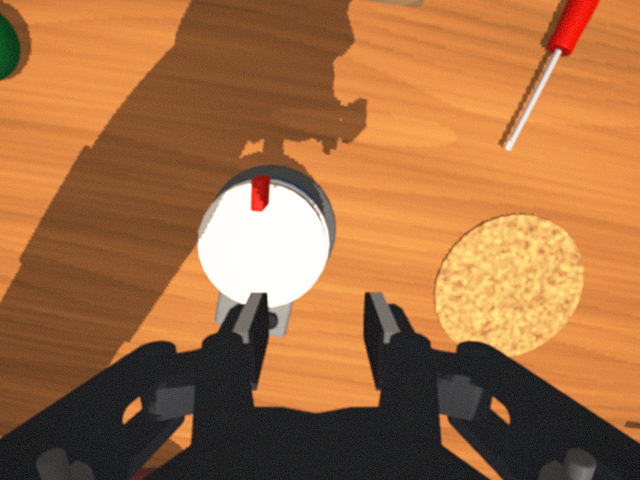

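The wrist view shows the red tab at (260,193) on the lid, the mat at (510,285), and the open fingers at (255,320) and (380,320). I'll measure the tab from this view.

```bash
python3 - <<'E'
from h import *
s=snapshot("wrist");w=cloud(s);b=s["pixels"].astype(int)
w=w[150:225,235:290];b=b[150:225,235:290]
m=(b[...,2]>90)&(b[...,1]<80)&(b[...,0]<80)&(w[...,2]>.078)
T=w[m];T=T[T[:,2]>.113];r=cv2.minAreaRect(T[:,:2].astype(np.float32)*1000);print(len(T),np.median(T,axis=0),r)
s2=snapshot("top");v=cloud(s2)[250:310,362:428];c=s2["pixels"][250:310,362:428]
x,y=r[0]
to(x/1000,y/1000,.088)
E
```

```text
377 [ 0.5187048  -0.08429871  0.11538327] ((518.4263916015625, -84.19304656982422), (21.96710968017578, 8.634102821350098), 9.48423957824707)
t 2.175 ee [ 0.4889 -0.1339  0.2311] xang 9.39 F [-0.47  0.63 -0.8 ] gap 0.04023835718001721 gf 0.0 q [-0.53 -0.18 -0.18  1.57 -0.    2.45]
tool delta mm [ 37.3 -44.3 143.1]
```

Request:
drive_tool([
  {"tx": 19, "ty": -22, "tz": 10, "turn": 0, "grip": 40},
  {"tx": 19, "ty": -22, "tz": 20, "turn": 0, "grip": 40},
  {"tx": 0, "ty": 0, "tz": 30, "turn": 0, "grip": 40},
  {"tx": 0, "ty": 0, "tz": 30, "turn": 0, "grip": 40},
  {"tx": 0, "ty": 0, "tz": 30, "turn": 0, "grip": 40},
  {"tx": 0, "ty": 0, "tz": 15, "turn": 0, "grip": 40},
  {"tx": 0, "ty": 0, "tz": 8, "turn": 0, "grip": 40},
  {"tx": 0, "ty": 0, "tz": 0, "turn": 0, "grip": 30},
  {"tx": 0, "ty": 0, "tz": 0, "turn": 0, "grip": 20},
], newtons=20)

```text
t: 3.3
ee_pos: [0.5202, -0.0843, 0.0894]
orientation: [0.997, 0.082, 0.001, 0.0]
ft_force: [0.5, 0.8, 0.2]
finger_gap: 0.02
gripper_force: 0.0
```

```bash
python3 - <<'E'
from h import *
to(.5184,-.0842,.088)
s=snapshot("wrist");w=cloud(s);b=s["pixels"].astype(int)
cv2.imwrite("pics/w3.png",s["pixels"])
E
```

```text
t 3.3 ee [ 0.5202 -0.0843  0.0894] xang 9.39 F [0.54 0.81 0.16] gap 0.020018594732842208 gf 0.0 q [-0.41 -0.1  -0.36  1.3  -0.    2.57]
tool delta mm [-1.7 -0.4  1.4]
```

View pics/w3.png

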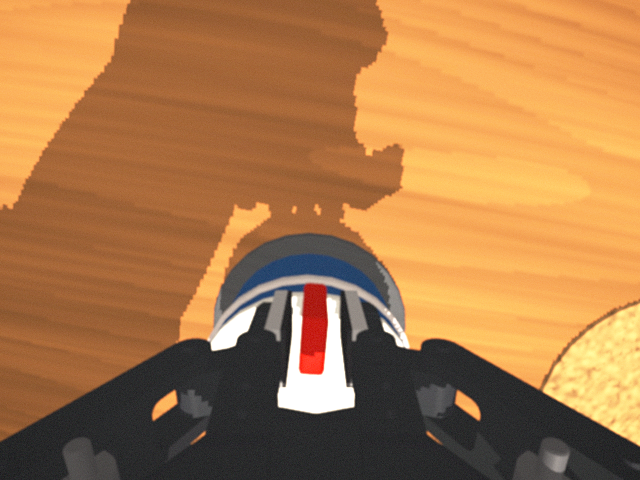

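The red tab at (313,330) sits centred between the pads at x≈275 and x≈355. I'll close on it and tip it along the arc.

Request:
drive_tool([
  {"tx": 0, "ty": 0, "tz": 0, "turn": 0, "grip": 5},
  {"tx": 0, "ty": 0, "tz": 0, "turn": 0, "grip": 5},
  {"tx": 0, "ty": 0, "tz": 0, "turn": 0, "grip": 5},
  {"tx": -1, "ty": 0, "tz": -3.3, "turn": 0, "grip": 5},
  {"tx": -1, "ty": 0, "tz": -3.3, "turn": 0, "grip": 5},
  {"tx": -1.3, "ty": 0, "tz": -3.3, "turn": 0, "grip": 5},
  {"tx": -1.3, "ty": 0, "tz": -3.3, "turn": 0, "grip": 5},
  {"tx": -1.6, "ty": 0, "tz": -3.3, "turn": 0, "grip": 5},
  {"tx": -1.6, "ty": 0, "tz": -3.3, "turn": 0, "grip": 5},
  {"tx": -1.8, "ty": 0, "tz": -3.3, "turn": 0, "grip": 5},
  {"tx": -1.8, "ty": 0, "tz": -3.3, "turn": 0, "grip": 5},
  {"tx": 0, "ty": 0, "tz": 0, "turn": 0, "grip": 5},
  {"tx": 0, "ty": 0, "tz": 0, "turn": 0, "grip": 5},
], newtons=20)

```text
t: 4.97
ee_pos: [0.5083, -0.0858, 0.1146]
orientation: [0.997, 0.082, -0.0, 0.0]
ft_force: [-0.2, 0.2, -0.8]
finger_gap: 0.0097
gripper_force: 19.6
```

```bash
cat > lid.py <<'E'
from h import *
import sys
to(.5184,-.0842,.088)
a=snapshot("side");b=snapshot("top")
for n,s in (("side",a),("top",b)):
    w=cloud(s);p=s["pixels"].astype(int)
    m=(p.min(2)>140)&(np.ptp(p,axis=2)<40)&(np.abs(w[...,0]-.46)<.12)&(w[...,1]<.0)&(w[...,2]>float(sys.argv[2]))&(w[...,1]>-.55)
    L=w[m]
    if len(L)<30: print(n,len(L));continue
    c=np.median(L,axis=0);k=L[np.linalg.norm(L-c,axis=1)<.06];u,sv,vt=np.linalg.svd(k-k.mean(0),full_matrices=False)
    print(n,len(k),k.mean(0).round(4),"normal",vt[2].round(3),"tilt",np.degrees(np.arccos(abs(vt[2,2]))).round(1),"z",np.percentile(k[:,2],[2,98]).round(4),"rms",(sv[2]/len(k)**.5).round(4))
c=a["pixels"][150:280,280:470];cv2.imwrite(sys.argv[1],cv2.resize(c,None,fx=4,fy=4))
E
python3 lid.py pics/l1.png .06
```

```text
t 4.975 ee [ 0.5083 -0.0858  0.1146] xang 9.39 F [-0.18  0.22 -0.8 ] gap 0.009682997261250768 gf 19.565194845199585 q [-0.42 -0.14 -0.36  1.36 -0.    2.56]
tool delta mm [10.2  0.1 26.6]
side 1030 [ 0.4546 -0.0857  0.1013] normal [ 0.123 -0.035 -0.992] tilt 7.4 z [0.0631 0.106 ] rms 0.0064
top 194 [ 0.4673 -0.0494  0.0978] normal [-0.148 -0.95  -0.276] tilt 74.0 z [0.061  0.1077] rms 0.0051
```

View pics/l1.png

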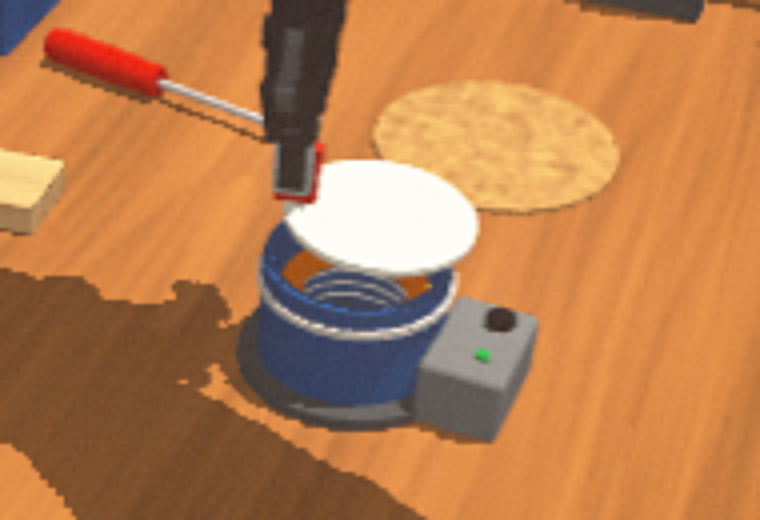

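The lid at (385,215) rose nearly level over the dock: the pads hold its moment. I'll seat it again, take up the boss's play against the back wall, then tip it with the pull leading so the boss hooks the wall.

Request:
drive_tool([
  {"tx": 2.5, "ty": 0, "tz": 6, "turn": 0, "grip": 5},
  {"tx": 2.5, "ty": 0, "tz": 6, "turn": 0, "grip": 5},
  {"tx": 3, "ty": 0, "tz": 6, "turn": 0, "grip": 5},
  {"tx": 3, "ty": 0, "tz": 5, "turn": 0, "grip": 5},
  {"tx": 0, "ty": 0, "tz": 2.5, "turn": 0, "grip": 5},
  {"tx": 0, "ty": 0, "tz": 0, "turn": 0, "grip": 5},
  {"tx": -2, "ty": 0, "tz": 0, "turn": 0, "grip": 5},
  {"tx": -2, "ty": 0, "tz": 0, "turn": 0, "grip": 5},
  {"tx": 0, "ty": 0, "tz": 0, "turn": 0, "grip": 5},
])

```text
t: 6.2
ee_pos: [0.5156, -0.0849, 0.0897]
orientation: [0.997, 0.082, 0.001, 0.0]
ft_force: [2.8, 1.9, 5.9]
finger_gap: 0.0096
gripper_force: 20.8
```

```bash
python3 -c "
from h import *
to(.5184,-.0842,.088)"
```

```text
t 6.2 ee [ 0.5156 -0.0849  0.0897] xang 9.39 F [2.83 1.86 5.93] gap 0.009550215909051196 gf 20.795098543167114 q [-0.41 -0.11 -0.38  1.31 -0.    2.56]
tool delta mm [ 2.9 -0.2  1.8]
```

Request:
drive_tool([
  {"tx": -2, "ty": 0, "tz": 0, "turn": 0, "grip": 5},
  {"tx": -1.5, "ty": 0, "tz": -3, "turn": 0, "grip": 5},
  {"tx": -1.3, "ty": 0, "tz": -3, "turn": 0, "grip": 5},
  {"tx": -1.3, "ty": 0, "tz": -3, "turn": 0, "grip": 5},
  {"tx": 0, "ty": 0, "tz": 0, "turn": 0, "grip": 5},
])

```text
t: 6.82
ee_pos: [0.5091, -0.0858, 0.0983]
orientation: [0.997, 0.082, -0.0, 0.0]
ft_force: [0.0, -0.3, -0.9]
finger_gap: 0.0097
gripper_force: 19.8
```

```bash
sed -i 's/^c=a/if len(sys.argv[1])>3: c=a/; s/&(w\[...,1\]>-.55)/\&(w[...,1]>-.55)\&(w[...,2]<w[...,2]+1)/' lid.py; python3 - <<'E'
from h import *
to(.5184,-.0842,.088)
s=snapshot("side");w=cloud(s);p=s["pixels"].astype(int)
m=(p.min(2)>200)&(np.ptp(p,axis=2)<30);m[:195]=0;m[225:]=0;m[:,:348]=0;m[:,400:]=0
L=w[m];r=np.linalg.lstsq(np.c_[L[:,:2],np.ones(len(L))],L[:,2],rcond=None)[0]
print(len(L),r,"tilt",np.degrees(np.arctan(np.hypot(*r[:2]))),L.min(0),L.max(0),np.std(L@[-r[0],-r[1],1]))
E
```

```text
t 6.825 ee [ 0.5091 -0.0858  0.0983] xang 9.38 F [ 0.03 -0.29 -0.94] gap 0.009720656452436083 gf 19.768551886081696 q [-0.42 -0.13 -0.38  1.32 -0.    2.56]
tool delta mm [ 9.5 -0.  10.3]
 ** On entry to DLASCL parameter number  4 had an illegal value
 ** On entry to DLASCL parameter number  4 had an illegal valueTraceback (most recent call last):
  File "<stdin>", line 5, in <module>
    x, resids, rank, s = _umath_linalg.lstsq(a, b, rcond,
                         ~~~~~~~~~~~~~~~~~~~^^^^^^^^^^^^^
                                             signature=signature)
                                             ^^^^^^^^^^^^^^^^^^^^
    raise LinAlgError("SVD did not converge in Linear Least Squares")
numpy.linalg.LinAlgError: SVD did not converge in Linear Least Squares
```

```bash
cat > tilt.py <<'E'
from h import *
to(.5184,-.0842,.088)
s=snapshot("side");w=cloud(s);p=s["pixels"].astype(int)
m=(p.min(2)>200)&(np.ptp(p,axis=2)<30)&np.isfinite(w[...,2])&(w[...,2]>.06)
n,l,st,_=cv2.connectedComponentsWithStats(cv2.erode(m.astype(np.uint8),np.ones((3,3))))
st[0,4]=0;ok=[i for i in range(1,n) if st[i,0]>280 and st[i,0]<480 and st[i,1]>140 and st[i,1]<280]
i=max(ok,key=lambda k:st[k,4]);L=w[l==i]
for _ in range(3):
    r=np.linalg.lstsq(np.c_[L[:,:2],np.ones(len(L))],L[:,2],rcond=None)[0]
    L=L[np.abs(L@[-r[0],-r[1],1]-r[2])<.004]
a=np.radians(9.5);h=L[:,:2]@[np.cos(a),np.sin(a)]
print(st[i],len(L),"slopes",r[:2].round(3),"tilt",np.degrees(np.arctan(np.hypot(*r[:2]))).round(1),"mid",((L.min(0)+L.max(0))/2).round(4),"z",L[:,2].min(),L[:,2].max(),"along",h.min(),h.max())
E
python3 tilt.py
```

```text
t 6.875 ee [ 0.5091 -0.0857  0.0982] xang 9.38 F [-0.    0.44 -1.46] gap 0.009908301879260306 gf 19.76852148771286 q [-0.42 -0.13 -0.38  1.32 -0.    2.56]
tool delta mm [ 9.4 -0.  10.2]
[354 195  45  25 787] 787 slopes [-0.071 -0.014] tilt 4.2 mid [ 0.4532 -0.0913  0.0934] z 0.08851425945628286 0.09820930268582388 along 0.38573949651104755 0.4814853865536561
```

The fit shows the lid roughly level, about 4° tab-low: the shallow boss climbed out instead of hooking. I'll carry the lid to the dock's far side, put its back edge against the well's outer wall just below the rim, and pull while lifting. That gives a real lever and stays within the step's tolerances.

Request:
drive_tool([
  {"tx": 0, "ty": 0, "tz": -10, "turn": 0, "grip": 5},
  {"tx": 0, "ty": 0, "tz": -10, "turn": 0, "grip": 5},
  {"tx": 20, "ty": 0, "tz": 0, "turn": 0, "grip": 5},
  {"tx": 20, "ty": 0, "tz": 0, "turn": 0, "grip": 5},
  {"tx": 20, "ty": 0, "tz": 0, "turn": 0, "grip": 5},
  {"tx": 20, "ty": 0, "tz": 0, "turn": 0, "grip": 5},
  {"tx": 20, "ty": 0, "tz": 0, "turn": 0, "grip": 5},
  {"tx": 21, "ty": 0, "tz": 0, "turn": 0, "grip": 5},
  {"tx": 0, "ty": 0, "tz": 15, "turn": 0, "grip": 5},
  {"tx": 0, "ty": 0, "tz": 15, "turn": 0, "grip": 5},
  {"tx": 0, "ty": 0, "tz": 10, "turn": 0, "grip": 5},
  {"tx": 0, "ty": 0, "tz": 5, "turn": 0, "grip": 5},
  {"tx": 0, "ty": 0, "tz": 0, "turn": 0, "grip": 5},
])

```text
t: 8.55
ee_pos: [0.6283, -0.0659, 0.0731]
orientation: [0.997, 0.082, -0.0, 0.0]
ft_force: [-0.2, 0.8, -0.7]
finger_gap: 0.0094
gripper_force: 20.0
```

```bash
sed -i 's/st\[i,0\]>280/st[i,0]>240/;s/st\[i,1\]>140/st[i,1]>120/;s/(w\[...,2\]>.06)/(w[...,2]>.04)/' tilt.py; cat >> tilt.py <<'E'
import sys
if len(sys.argv)>1: cv2.imwrite(sys.argv[1],cv2.resize(s["pixels"][150:280,280:470],None,fx=4,fy=4))
E
python3 tilt.py pics/l2.png
```

```text
t 8.55 ee [ 0.6283 -0.0659  0.0731] xang 9.38 F [-0.19  0.78 -0.67] gap 0.009441949688307806 gf 20.04194140434265 q [-0.31  0.23 -0.05  1.29 -0.    2.67]
tool delta mm [-1.114e+02  1.000e-01 -1.490e+01]
[302 197  44  23 689] 689 slopes [-0.152 -0.025] tilt 8.8 mid [ 0.5706 -0.0739  0.0727] z 0.06382670169945234 0.0816466505388074 along 0.5043624407183044 0.5995225252937322
```

View pics/l2.png

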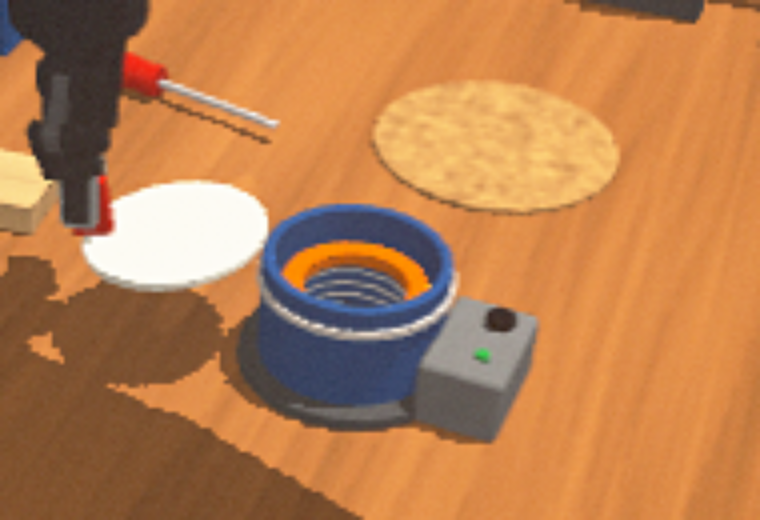

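The side crop shows the lid's back edge at (268,225) right beside the well wall, tilted about 9° tab-low. I'll lower it below rim level and press it onto the wall. Then I'll lift, so wall friction and the lever hold the edge.

Request:
drive_tool([
  {"tx": 3, "ty": 0, "tz": 0, "turn": 0, "grip": 5},
  {"tx": 0, "ty": 0, "tz": 6, "turn": 0, "grip": 5},
  {"tx": 0, "ty": 0, "tz": 6, "turn": 0, "grip": 5},
  {"tx": -2, "ty": 0, "tz": 0, "turn": 0, "grip": 5},
  {"tx": -2, "ty": 0, "tz": 0, "turn": 0, "grip": 5},
  {"tx": -2, "ty": 0, "tz": 0, "turn": 0, "grip": 5},
  {"tx": 0, "ty": 0, "tz": 0, "turn": 0, "grip": 5},
])

```text
t: 9.48
ee_pos: [0.6288, -0.0663, 0.0632]
orientation: [0.997, 0.082, 0.004, 0.0]
ft_force: [12.5, 3.1, -0.4]
finger_gap: 0.0095
gripper_force: 20.5
```

```bash
python3 tilt.py
```

```text
t 9.475 ee [ 0.6288 -0.0663  0.0632] xang 9.41 F [12.5   3.11 -0.42] gap 0.00950611209672233 gf 20.54741084575653 q [-0.31  0.23 -0.07  1.26  0.    2.66]
tool delta mm [-111.7   -0.3  -25.7]
[302 201  42  23 679] 679 slopes [-0.117 -0.015] tilt 6.7 mid [ 0.5717 -0.0741  0.0606] z 0.053439483070119406 0.0677364745746964 along 0.5066948982248743 0.6005222760077717
```

Request:
drive_tool([
  {"tx": -0.7, "ty": 0, "tz": -4, "turn": 0, "grip": 5},
  {"tx": -0.9, "ty": 0, "tz": -4, "turn": 0, "grip": 5},
  {"tx": -1, "ty": 0, "tz": -4, "turn": 0, "grip": 5},
  {"tx": -1.2, "ty": 0, "tz": -4, "turn": 0, "grip": 5},
  {"tx": 0, "ty": 0, "tz": 0, "turn": 0, "grip": 5},
])

```text
t: 10.15
ee_pos: [0.6233, -0.0669, 0.0785]
orientation: [0.997, 0.082, 0.002, 0.0]
ft_force: [5.8, 1.7, -0.2]
finger_gap: 0.0096
gripper_force: 20.5
```

```bash
python3 tilt.py
```

```text
t 10.15 ee [ 0.6233 -0.0669  0.0785] xang 9.4 F [ 5.81  1.75 -0.21] gap 0.009629740597545938 gf 20.494799315929413 q [-0.32  0.21 -0.07  1.29  0.    2.66]
tool delta mm [-1.063e+02 -1.000e-01 -9.900e+00]
[302 197  43  25 743] 743 slopes [0.025 0.007] tilt 1.5 mid [ 0.571  -0.0726  0.0681] z 0.06462038884691355 0.07167855581446761 along 0.5067974604168018 0.5997013321932897
```

It works: tilt has gone from -7° to +1.5°. Continuing the arc.

Request:
drive_tool([
  {"tx": -1.6, "ty": 0, "tz": -4.2, "turn": 0, "grip": 5},
  {"tx": -1.7, "ty": 0, "tz": -4.2, "turn": 0, "grip": 5},
  {"tx": -1.8, "ty": 0, "tz": -4.2, "turn": 0, "grip": 5},
  {"tx": -2, "ty": 0, "tz": -4.2, "turn": 0, "grip": 5},
  {"tx": -2.1, "ty": 0, "tz": -4.2, "turn": 0, "grip": 5},
  {"tx": -2.2, "ty": 0, "tz": -4.2, "turn": 0, "grip": 5},
  {"tx": -2.3, "ty": 0, "tz": -4.2, "turn": 0, "grip": 5},
  {"tx": 0, "ty": 0, "tz": 0, "turn": 0, "grip": 5},
  {"tx": 0, "ty": 0, "tz": 0, "turn": 0, "grip": 5},
])

```text
t: 11.32
ee_pos: [0.6081, -0.0694, 0.1065]
orientation: [0.997, 0.082, -0.0, 0.0]
ft_force: [2.5, 0.6, 0.7]
finger_gap: 0.0095
gripper_force: 20.3
```

```bash
python3 tilt.py pics/l3.png
```

```text
t 11.325 ee [ 0.6081 -0.0694  0.1065] xang 9.38 F [2.54 0.58 0.67] gap 0.009490962790283322 gf 20.274613201618195 q [-0.33  0.15 -0.07  1.34 -0.    2.65]
tool delta mm [-90.9  -0.   18.5]
[305 190  40  29 683] 683 slopes [0.33  0.058] tilt 18.5 mid [ 0.5669 -0.0743  0.0819] z 0.06664482047542411 0.09713303680971362 along 0.5064429473137776 0.5916087550914427
```

View pics/l3.png

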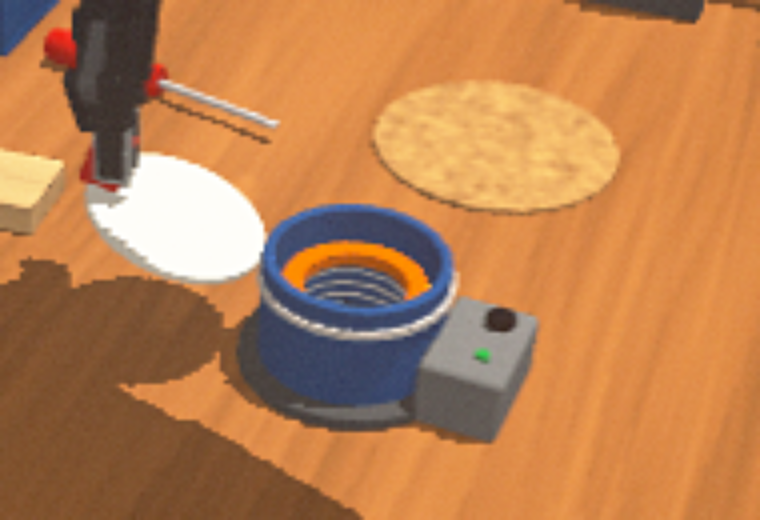

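The lid is now tipped 18.5° (side crop: back edge at (262,240) against the wall). The grip locks that angle, so I'll carry the lid over the dock and rest the back edge on the rim, as the task describes.

Request:
drive_tool([
  {"tx": 2, "ty": 0, "tz": -6, "turn": 0, "grip": 5},
  {"tx": 0, "ty": 0, "tz": -10, "turn": 0, "grip": 5},
  {"tx": 0, "ty": 0, "tz": -14, "turn": 0, "grip": 5},
  {"tx": -10, "ty": 0, "tz": -6, "turn": 0, "grip": 5},
  {"tx": -20, "ty": 0, "tz": 0, "turn": 0, "grip": 5},
  {"tx": -20, "ty": 0, "tz": 0, "turn": 0, "grip": 5},
  {"tx": -20, "ty": 0, "tz": 0, "turn": 0, "grip": 5},
  {"tx": -20, "ty": 0, "tz": 0, "turn": 0, "grip": 5},
  {"tx": -15, "ty": 0, "tz": 0, "turn": 0, "grip": 5},
  {"tx": -5, "ty": 0, "tz": 7, "turn": 0, "grip": 5},
  {"tx": 0, "ty": 0, "tz": 6, "turn": 0, "grip": 5},
  {"tx": 0, "ty": 0, "tz": 3, "turn": 0, "grip": 5},
  {"tx": 0, "ty": 0, "tz": 3, "turn": 0, "grip": 5},
  {"tx": 0, "ty": 0, "tz": 1, "turn": 0, "grip": 5},
  {"tx": 0, "ty": 0, "tz": 0, "turn": 0, "grip": 5},
  {"tx": 0, "ty": 0, "tz": 0, "turn": 0, "grip": 5},
])

```text
t: 13.38
ee_pos: [0.5019, -0.0869, 0.1227]
orientation: [0.997, 0.082, 0.0, 0.0]
ft_force: [0.6, -0.2, -0.5]
finger_gap: 0.0095
gripper_force: 20.1
```

```bash
python3 tilt.py; python3 -c "
from h import *
to(.445+.048*.986,-.3575+.048*.165,.15)"
```

```text
t 13.375 ee [ 0.5019 -0.0869  0.1227] xang 9.39 F [ 0.62 -0.25 -0.54] gap 0.009518929999247881 gf 20.11727660894394 q [-0.43 -0.17 -0.37  1.37 -0.    2.55]
tool delta mm [16.7 -0.  34.7]
[354 190  39  29 708] 708 slopes [0.324 0.055] tilt 18.2 mid [ 0.4592 -0.0901  0.0981] z 0.0830641948431982 0.11308034197584423 along 0.3981958319871897 0.4813291334863351
t 13.425 ee [ 0.5019 -0.0869  0.1228] xang 9.39 F [-0.07  0.02 -0.77] gap 0.009699865910236076 gf 20.11718362569809 q [-0.43 -0.17 -0.37  1.37 -0.    2.55]
tool delta mm [-52.3 257.6 -27.2]
```

Tilt is 18° with the back edge on the rim (underside ≈0.077 m), so step 1 is met. Next I lift clear and carry the lid to the mat.

Request:
drive_tool([
  {"tx": 0, "ty": 0, "tz": -15, "turn": 0, "grip": 5},
  {"tx": 0, "ty": 0, "tz": -15, "turn": 0, "grip": 5},
  {"tx": -5, "ty": 26, "tz": 0, "turn": 0, "grip": 5},
  {"tx": -5, "ty": 26, "tz": 0, "turn": 0, "grip": 5},
  {"tx": -5, "ty": 26, "tz": 0, "turn": 0, "grip": 5},
  {"tx": -5, "ty": 26, "tz": 0, "turn": 0, "grip": 5},
  {"tx": -5, "ty": 26, "tz": 0, "turn": 0, "grip": 5},
  {"tx": -5, "ty": 26, "tz": 0, "turn": 0, "grip": 5},
  {"tx": -5, "ty": 26, "tz": 0, "turn": 0, "grip": 5},
  {"tx": -5, "ty": 26, "tz": 0, "turn": 0, "grip": 5},
  {"tx": -10, "ty": 25, "tz": 0, "turn": 0, "grip": 5},
  {"tx": -10, "ty": 25, "tz": 0, "turn": 0, "grip": 5},
  {"tx": 0, "ty": 0, "tz": 25, "turn": 0, "grip": 5},
  {"tx": 0, "ty": 0, "tz": 25, "turn": 0, "grip": 5},
  {"tx": 0, "ty": 0, "tz": 25, "turn": 0, "grip": 5},
  {"tx": 0, "ty": 0, "tz": 15, "turn": 0, "grip": 5},
  {"tx": 0, "ty": 0, "tz": 0, "turn": 0, "grip": 5},
])

```text
t: 15.55
ee_pos: [0.4844, -0.3509, 0.0623]
orientation: [0.997, 0.082, -0.0, -0.0]
ft_force: [-1.2, -0.1, -1.6]
finger_gap: 0.0095
gripper_force: 20.1
```

```bash
python3 -c "
from h import *
to(.445+.048*.986,-.3575+.048*.165,.0235)"
```

```text
t 15.55 ee [ 0.4844 -0.3509  0.0623] xang 9.39 F [-1.18 -0.08 -1.56] gap 0.009470439076947326 gf 20.076332688331604 q [-0.85  0.14 -0.17  1.26 -0.    2.13]
tool delta mm [ 8.   0.1 38.8]
```

Request:
drive_tool([
  {"tx": 0, "ty": 0, "tz": 6, "turn": 0, "grip": 5},
  {"tx": 0, "ty": 0, "tz": 6, "turn": 0, "grip": 5},
  {"tx": 1.5, "ty": 0, "tz": 4, "turn": 0, "grip": 5},
  {"tx": 2, "ty": 0, "tz": 4, "turn": 0, "grip": 5},
  {"tx": 1.5, "ty": 0, "tz": 4, "turn": 0, "grip": 5},
  {"tx": 1.5, "ty": 0, "tz": 4, "turn": 0, "grip": 5},
  {"tx": 1.5, "ty": 0, "tz": 4, "turn": 0, "grip": 5},
  {"tx": 1, "ty": 0, "tz": 4, "turn": 0, "grip": 5},
  {"tx": 1, "ty": 0, "tz": 2.5, "turn": 0, "grip": 5},
  {"tx": 0, "ty": 0, "tz": 0, "turn": 0, "grip": 5},
  {"tx": 0, "ty": 0, "tz": 0, "turn": 0, "grip": 5},
])

```text
t: 16.92
ee_pos: [0.4944, -0.3497, 0.0241]
orientation: [0.997, 0.082, -0.0, 0.0]
ft_force: [2.7, -0.6, 2.6]
finger_gap: 0.0098
gripper_force: 20.3
```

```bash
cat > mat.py <<'E'
from h import *
to(.445+.048*.986,-.3575+.048*.165,.0235)
s=snapshot("side");w=cloud(s);p=s["pixels"].astype(int)
m=(p.min(2)>190)&(np.ptp(p,axis=2)<35)&np.isfinite(w[...,2])&(w[...,1]<-.25)&(w[...,1]>-.5)&(w[...,0]>.35)&(w[...,0]<.6)
L=w[m];L=L[L[:,2]<.1]
for _ in range(3):
    r=np.linalg.lstsq(np.c_[L[:,:2],np.ones(len(L))],L[:,2],rcond=None)[0];L=L[np.abs(L@[-r[0],-r[1],1]-r[2])<.004]
print(len(L),r[:2].round(3),"tilt",np.degrees(np.arctan(np.hypot(*r[:2]))).round(1),L.min(0).round(4),L.max(0).round(4),L.mean(0).round(4))
E
python3 mat.py
```

```text
t 16.925 ee [ 0.4944 -0.3497  0.0241] xang 9.38 F [ 2.74 -0.61  2.64] gap 0.009771974322275922 gf 20.33660799264908 q [-0.83  0.19 -0.19  1.19 -0.    2.15]
tool delta mm [-2.  -0.4  0.6]
574 [ 0.017 -0.003] tilt 1.0 [ 0.3984 -0.4086  0.0112] [ 0.4946 -0.3005  0.0195] [ 0.4465 -0.3522  0.0153]
```

The lid is flat on the mat (1°). Releasing and rising.

Request:
drive_tool([
  {"tx": 0, "ty": 0, "tz": 0, "turn": 0, "grip": 16},
  {"tx": 0, "ty": 0, "tz": 0, "turn": 0, "grip": 30},
  {"tx": 0, "ty": 0, "tz": 0, "turn": 0, "grip": 40},
  {"tx": 0, "ty": 0, "tz": 0, "turn": 0, "grip": 40},
  {"tx": 0, "ty": 0, "tz": -10, "turn": 0, "grip": 40},
  {"tx": 0, "ty": 0, "tz": -30, "turn": 0, "grip": 40},
  {"tx": 0, "ty": 0, "tz": -50, "turn": 0, "grip": 60},
  {"tx": 0, "ty": 0, "tz": -50, "turn": 0, "grip": 60},
  {"tx": 0, "ty": 0, "tz": -50, "turn": 0, "grip": 60},
  {"tx": 0, "ty": 0, "tz": -20, "turn": 0, "grip": 60},
  {"tx": 0, "ty": 0, "tz": 0, "turn": 0, "grip": 60},
])

```text
t: 18.35
ee_pos: [0.4952, -0.3503, 0.2366]
orientation: [0.997, 0.082, 0.001, 0.002]
ft_force: [-0.3, 0.1, -0.9]
finger_gap: 0.0599
gripper_force: 0.0
```

```bash
python3 mat.py; python3 - <<'E'
from h import *
s=snapshot("top");W=cloud(s);p=s["pixels"]
c=cv2.convexHull(W[245:335,465:555][(p[245:335,465:555].min(2)>170)&(W[245:335,465:555,2]<.03)][:,:2].astype(np.float32))[:,0]
print("lid top view",(c.min(0)+c.max(0))/2,np.ptp(c,axis=0))
# dock centre from blue rim
B=p[240:320,355:435].astype(int);V=W[240:320,355:435]
m=(B[...,0]>B[...,2]+25)&(V[...,2]>.070)&(V[...,2]<.08);c=V[m];print("rim",len(c),(c.min(0)+c.max(0))/2,np.ptp(c,axis=0))
m=(B[...,2]>B[...,0]+90)&(V[...,2]>.048)&(V[...,2]<.064);c=V[m];print("ring",len(c),(c.min(0)+c.max(0))/2,np.ptp(c,axis=0))
E
```

```text
t 18.35 ee [ 0.4952 -0.3503  0.2366] xang 9.39 F [-0.33  0.09 -0.86] gap 0.059921663891347586 gf 0.0 q [-0.83  0.12  0.12  1.57 -0.    2.15]
tool delta mm [ -3.2  -1.9 213.1]
593 [ 0.    -0.002] tilt 0.1 [ 0.3991 -0.4083  0.0109] [ 0.4995 -0.2997  0.0179] [ 0.4476 -0.352   0.0146]
lid top view [ 0.4503735  -0.35787392] [0.10573155 0.11103311]
rim 397 [ 0.46866954 -0.08828329  0.07448097] [0.10536426 0.1041849  0.00893836]
ring 552 [ 0.4686171  -0.08876825  0.0549425 ] [0.0809291  0.084317   0.01279372]
```

The lid lies flat at (0.450,-0.358), close to the mat's centre. Next I turn for the flask, because the wrist range needs about -72°.

Request:
drive_tool([
  {"tx": 0, "ty": 0, "tz": 0, "turn": -1, "grip": 60},
  {"tx": 0, "ty": 0, "tz": 0, "turn": -1, "grip": 60},
  {"tx": 0, "ty": 0, "tz": 0, "turn": -1, "grip": 60},
  {"tx": 0, "ty": 0, "tz": 0, "turn": -1, "grip": 60},
  {"tx": 0, "ty": 0, "tz": 0, "turn": -1, "grip": 60},
  {"tx": 0, "ty": 0, "tz": 0, "turn": -1, "grip": 60},
  {"tx": 0, "ty": 0, "tz": 0, "turn": -1, "grip": 60},
  {"tx": 0, "ty": 0, "tz": 0, "turn": -1, "grip": 60},
  {"tx": 0, "ty": 0, "tz": 0, "turn": -1, "grip": 60},
  {"tx": 0, "ty": 0, "tz": 0, "turn": -1, "grip": 60},
  {"tx": 0, "ty": 0, "tz": 0, "turn": -1, "grip": 60},
  {"tx": 0, "ty": 0, "tz": 0, "turn": -1, "grip": 60},
  {"tx": 0, "ty": 0, "tz": 0, "turn": 0, "grip": 60},
])

```text
t: 20.08
ee_pos: [0.4941, -0.349, 0.2324]
orientation: [0.758, 0.652, -0.0, -0.001]
ft_force: [-0.3, 0.2, -0.9]
finger_gap: 0.0602
gripper_force: 0.0
```

```bash
python3 -c "
from h import *
to(.5583,.386,.235)"
```

```text
t 20.075 ee [ 0.4941 -0.349   0.2324] xang 81.35 F [-0.34  0.18 -0.87] gap 0.0602186717676871 gf 0.0 q [-0.83  0.12  0.12  1.57 -0.    0.89]
tool delta mm [736.3 -47.   -1.4]
```

Request:
drive_tool([
  {"tx": 44, "ty": -3, "tz": 0, "turn": 0, "grip": 60},
  {"tx": 44, "ty": -3, "tz": 0, "turn": 0, "grip": 60},
  {"tx": 44, "ty": -3, "tz": 0, "turn": 0, "grip": 60},
  {"tx": 44, "ty": -3, "tz": 0, "turn": 0, "grip": 60},
  {"tx": 44, "ty": -3, "tz": 0, "turn": 0, "grip": 60},
  {"tx": 44, "ty": -3, "tz": 0, "turn": 0, "grip": 60},
  {"tx": 44, "ty": -3, "tz": 0, "turn": 0, "grip": 60},
  {"tx": 44, "ty": -3, "tz": 0, "turn": 0, "grip": 60},
  {"tx": 44, "ty": -3, "tz": 0, "turn": 0, "grip": 60},
  {"tx": 44, "ty": -3, "tz": 0, "turn": 0, "grip": 60},
  {"tx": 44, "ty": -3, "tz": 0, "turn": 0, "grip": 60},
  {"tx": 44, "ty": -3, "tz": 0, "turn": 0, "grip": 60},
  {"tx": 44, "ty": -3, "tz": 0, "turn": 0, "grip": 60},
  {"tx": 44, "ty": -3, "tz": 0, "turn": 0, "grip": 60},
  {"tx": 44, "ty": -3, "tz": 0, "turn": 0, "grip": 60},
  {"tx": 0, "ty": 0, "tz": 0, "turn": 0, "grip": 60},
  {"tx": 0, "ty": 0, "tz": 0, "turn": 0, "grip": 60},
])

```text
t: 22.2
ee_pos: [0.5485, 0.3094, 0.2332]
orientation: [0.759, 0.652, -0.001, -0.0]
ft_force: [-0.1, -1.1, 0.6]
finger_gap: 0.06
gripper_force: 0.0
```

```bash
python3 - <<'E'
from h import *
s=snapshot("wrist");w=cloud(s);b=s["pixels"].astype(int)
cv2.imwrite("pics/w4.png",s["pixels"])
near=(np.hypot(w[...,0]-.558,w[...,1]-.386)<.045)
C=w[near&(w[...,2]>.12)&(w[...,2]<.135)];print("cap",len(C),(C.min(0)+C.max(0))/2,np.ptp(C,axis=0))
m=near&(b[...,2]>b[...,0]+100)&(w[...,2]>.02)&(w[...,2]<.064);B=w[m]
print("body",len(B),(B.min(0)+B.max(0))/2,np.ptp(B,axis=0))
c=(C.min(0)+C.max(0))/2
to(c[0],c[1],.071)
E
```

```text
cap 1863 [0.55767705 0.38647644 0.12712212] [0.03138935 0.03149569 0.00510509]
body 3183 [0.55761486 0.38627081 0.04649195] [0.07076659 0.07112138 0.03333922]
t 22.25 ee [0.5487 0.3089 0.2335] xang 81.29 F [-0.1   0.56 -0.57] gap 0.06010363907835213 gf 0.0 q [ 0.31  0.2   0.2   1.58 -0.    2.03]
tool delta mm [ 78.1  -2.8 162.5]
```

View pics/w4.png

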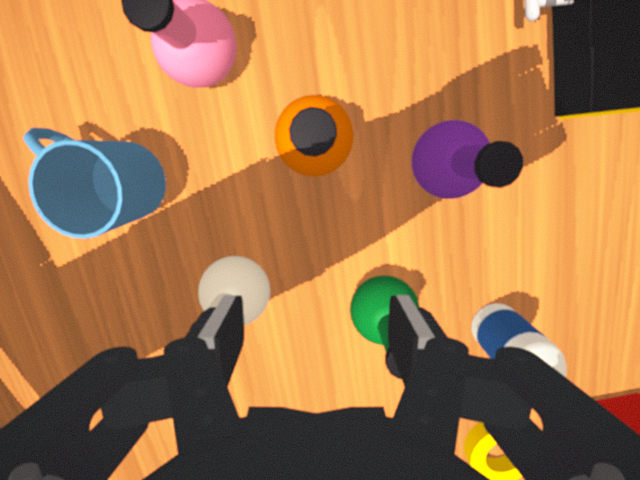

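The wrist view shows the orange flask with its black cap at (313,132) straight ahead, pink upper left at (195,45) and purple right at (452,160). I'll move over it and descend.

Request:
drive_tool([
  {"tx": 26, "ty": -1, "tz": 0, "turn": 0, "grip": 60},
  {"tx": 26, "ty": -1, "tz": 0, "turn": 0, "grip": 60},
  {"tx": 26, "ty": -1, "tz": 0, "turn": 0, "grip": 60},
  {"tx": 0, "ty": 0, "tz": 0, "turn": 0, "grip": 60},
  {"tx": 0, "ty": 0, "tz": 30, "turn": 0, "grip": 60},
  {"tx": 0, "ty": 0, "tz": 30, "turn": 0, "grip": 60},
  {"tx": 0, "ty": 0, "tz": 25, "turn": 0, "grip": 60},
  {"tx": 0, "ty": 0, "tz": 25, "turn": 0, "grip": 60},
  {"tx": 0, "ty": 0, "tz": 25, "turn": 0, "grip": 60},
  {"tx": 0, "ty": 0, "tz": 20, "turn": 0, "grip": 60},
  {"tx": 0, "ty": 0, "tz": 7, "turn": 0, "grip": 60},
  {"tx": 0, "ty": 0, "tz": 0, "turn": 0, "grip": 40},
  {"tx": 0, "ty": 0, "tz": 0, "turn": 0, "grip": 32},
], newtons=40)

```text
t: 23.88
ee_pos: [0.5582, 0.3875, 0.0733]
orientation: [0.758, 0.652, 0.001, 0.0]
ft_force: [0.2, 0.4, 0.9]
finger_gap: 0.032
gripper_force: 0.0
```

```bash
python3 -c "
from h import *
to(.5577,.3864,.071)"
```

```text
t 23.875 ee [0.5582 0.3875 0.0733] xang 81.39 F [0.16 0.43 0.89] gap 0.03199346800899569 gf 0.0 q [ 0.41  0.37  0.12  1.31 -0.    2.14]
tool delta mm [-1.2 -0.4  2.3]
```

Request:
drive_tool([
  {"tx": -1, "ty": 0, "tz": 0, "turn": 0, "grip": 20},
  {"tx": 0, "ty": 0, "tz": 0, "turn": 0, "grip": 20},
  {"tx": 0, "ty": 0, "tz": 0, "turn": 0, "grip": 20},
  {"tx": 0, "ty": 0, "tz": 0, "turn": 0, "grip": 20},
  {"tx": 0, "ty": 0, "tz": -10, "turn": 0, "grip": 20},
  {"tx": 0, "ty": 0, "tz": -25, "turn": 0, "grip": 20},
  {"tx": 0, "ty": 0, "tz": -30, "turn": 0, "grip": 20},
  {"tx": 0, "ty": 0, "tz": -30, "turn": 0, "grip": 20},
  {"tx": 0, "ty": 0, "tz": -30, "turn": 0, "grip": 20},
  {"tx": 0, "ty": 0, "tz": -25, "turn": 0, "grip": 20},
  {"tx": 0, "ty": 0, "tz": -10, "turn": 0, "grip": 20},
  {"tx": 0, "ty": 0, "tz": 0, "turn": 0, "grip": 20},
], newtons=60)

```text
t: 25.38
ee_pos: [0.5576, 0.3863, 0.2322]
orientation: [0.758, 0.652, 0.0, 0.0]
ft_force: [-0.0, 0.2, -2.2]
finger_gap: 0.0252
gripper_force: 53.0
```

```bash
python3 -c "
from h import *
to(.4687,-.0885,.23)"
```

```text
t 25.375 ee [0.5576 0.3863 0.2322] xang 81.38 F [-0.05  0.19 -2.18] gap 0.025189884697528028 gf 52.965297773480415 q [ 0.41  0.35  0.38  1.6  -0.    2.13]
tool delta mm [-482.7  -16.8    2.2]
```

Held: the reading shows about 2.2 N of flask weight. Moving over the dock.

Request:
drive_tool([
  {"tx": -20, "ty": 0, "tz": 0, "turn": 0, "grip": 20},
  {"tx": -34, "ty": -1.3, "tz": 0, "turn": 0, "grip": 20},
  {"tx": -36, "ty": -1.3, "tz": 0, "turn": 0, "grip": 20},
  {"tx": -36, "ty": -1.3, "tz": 0, "turn": 0, "grip": 20},
  {"tx": -36, "ty": -1.3, "tz": 0, "turn": 0, "grip": 20},
  {"tx": -36, "ty": -1.3, "tz": 0, "turn": 0, "grip": 20},
  {"tx": -36, "ty": -1.3, "tz": 0, "turn": 0, "grip": 20},
  {"tx": -36, "ty": -1.3, "tz": 0, "turn": 0, "grip": 20},
  {"tx": -36, "ty": -1.3, "tz": 0, "turn": 0, "grip": 20},
  {"tx": -36, "ty": -1.3, "tz": 0, "turn": 0, "grip": 20},
  {"tx": -36, "ty": -1.3, "tz": 0, "turn": 0, "grip": 20},
  {"tx": -36, "ty": -1.3, "tz": 0, "turn": 0, "grip": 20},
  {"tx": -34, "ty": -1.3, "tz": 0, "turn": 0, "grip": 20},
  {"tx": -20, "ty": -1.3, "tz": 0, "turn": 0, "grip": 20},
  {"tx": -14, "ty": -1, "tz": 0, "turn": 0, "grip": 20},
  {"tx": 0, "ty": 0, "tz": 0, "turn": 0, "grip": 20},
  {"tx": 0, "ty": 0, "tz": 0, "turn": 0, "grip": 20},
])

```text
t: 27.5
ee_pos: [0.4676, -0.087, 0.2318]
orientation: [0.758, 0.652, 0.0, -0.0]
ft_force: [-0.2, 1.1, -1.0]
finger_gap: 0.0257
gripper_force: 53.1
```

```bash
cat > fl.py <<'E'
from h import *
to(.4687,-.0885,.117)
s=snapshot("side");w=cloud(s);p=cv2.cvtColor(s["pixels"],cv2.COLOR_BGR2HSV).astype(int);o=ctrl.observe()["ee_pos"]
m=(p[...,0]<16)&(p[...,1]>200)&(p[...,2]>90)&np.isfinite(w[...,2])&(np.hypot(w[...,0]-o[0],w[...,1]-o[1])<.045)&(w[...,2]>max(.076,o[2]-.075))&(w[...,2]<o[2]+.01)
B=w[m];n=len(B)
f=lambda a:np.linalg.norm(B-a,axis=1)-.036
r=least_squares(f,[o[0],o[1],o[2]-.04],loss='soft_l1',f_scale=.002);print("ball",n,r.x.round(4),"rel",(r.x-o).round(4))
cv2.imwrite("pics/f_%d.png"%int(ctrl.observe()["t"]*10),s["pixels"])
E
sed -i '1i from scipy.optimize import least_squares' fl.py; python3 fl.py
```

```text
t 27.5 ee [ 0.4676 -0.087   0.2318] xang 81.41 F [-0.22  1.08 -1.02] gap 0.02565066332072056 gf 53.08126978576183 q [-0.46 -0.28 -0.26  1.59  0.    1.26]
tool delta mm [ -1.4   1.4 114.8]
ball 898 [ 0.4678 -0.0879  0.1889] rel [ 0.0002 -0.001  -0.043 ]
```

Request:
drive_tool([
  {"tx": -1.5, "ty": 1.2, "tz": 10, "turn": 0, "grip": 20},
  {"tx": 0, "ty": 0, "tz": 20, "turn": 0, "grip": 20},
  {"tx": 0, "ty": 0, "tz": 20, "turn": 0, "grip": 20},
  {"tx": 0, "ty": 0, "tz": 20, "turn": 0, "grip": 20},
  {"tx": 0, "ty": 0, "tz": 15, "turn": 0, "grip": 20},
  {"tx": 0, "ty": 0, "tz": 10, "turn": 0, "grip": 20},
  {"tx": 0, "ty": 0, "tz": 5, "turn": 0, "grip": 20},
  {"tx": 0, "ty": 0, "tz": 5, "turn": 0, "grip": 20},
  {"tx": 0, "ty": 0, "tz": 5, "turn": 0, "grip": 20},
  {"tx": 0, "ty": 0, "tz": 3, "turn": 0, "grip": 20},
  {"tx": 0, "ty": 0, "tz": 0, "turn": 0, "grip": 20},
  {"tx": 0, "ty": 0, "tz": 0, "turn": 0, "grip": 20},
], newtons=80)

```text
t: 29.05
ee_pos: [0.4688, -0.0892, 0.1196]
orientation: [0.758, 0.652, 0.0, 0.0]
ft_force: [-0.8, 1.6, 2.2]
finger_gap: 0.0259
gripper_force: 67.8
```

```bash
python3 fl.py
```

```text
t 29.05 ee [ 0.4688 -0.0892  0.1196] xang 81.39 F [-0.76  1.65  2.15] gap 0.025862310761392008 gf 67.83216834068298 q [-0.46 -0.27 -0.46  1.38  0.    1.26]
tool delta mm [ 0.7 -0.2  2.6]
ball 583 [ 0.4688 -0.0905  0.0776] rel [ 0.0001 -0.0012 -0.042 ]
```

Contact with the ring: about 4 N, with little side force. Pressing down to the stop.

Request:
drive_tool([
  {"tx": 0, "ty": 0, "tz": 3, "turn": 0, "grip": 20},
  {"tx": 0, "ty": 0, "tz": 3, "turn": 0, "grip": 20},
  {"tx": 0, "ty": 0, "tz": 3, "turn": 0, "grip": 20},
  {"tx": 0, "ty": 0, "tz": 3, "turn": 0, "grip": 20},
  {"tx": 0, "ty": 0, "tz": 2, "turn": 0, "grip": 20},
  {"tx": 0, "ty": 0, "tz": 2, "turn": 0, "grip": 20},
  {"tx": 0, "ty": 0, "tz": 2, "turn": 0, "grip": 20},
  {"tx": 0, "ty": 0, "tz": 0, "turn": 0, "grip": 20},
  {"tx": 0, "ty": 0, "tz": 0, "turn": 0, "grip": 20},
  {"tx": 0, "ty": 0, "tz": 0, "turn": 0, "grip": 20},
])

```text
t: 30.35
ee_pos: [0.4693, -0.0891, 0.103]
orientation: [0.758, 0.652, 0.001, 0.001]
ft_force: [-4.5, 7.9, 19.7]
finger_gap: 0.0257
gripper_force: 69.1
```

```bash
python3 fl.py; python3 mat.py|tail -1
```

```text
t 30.35 ee [ 0.4693 -0.0891  0.103 ] xang 81.41 F [-4.49  7.86 19.69] gap 0.02570990668875995 gf 69.12519112229347 q [-0.46 -0.26 -0.49  1.35  0.    1.26]
tool delta mm [  0.5  -0.6 -14. ]
ball 354 [ 0.4694 -0.0921  0.0622] rel [ 0.0002 -0.0031 -0.0408]
406 [ 0.004 -0.007] tilt 0.5 [ 0.3988 -0.4059  0.0108] [ 0.5994 -0.3009  0.0181] [ 0.4375 -0.3502  0.0147]
```

Fz is about 22 N on the flask, so the ring is on its stop. The side force shows a slight offset, so I'll ease it towards the ring's centre.

Request:
drive_tool([
  {"tx": 0.7, "ty": -0.4, "tz": 0, "turn": 0, "grip": 20},
  {"tx": 0.7, "ty": -0.4, "tz": 0, "turn": 0, "grip": 20},
  {"tx": 0, "ty": 0, "tz": 0, "turn": 0, "grip": 20},
  {"tx": 0, "ty": 0, "tz": 0, "turn": 0, "grip": 20},
  {"tx": 0, "ty": 0, "tz": 0, "turn": 0, "grip": 20},
])

```text
t: 31.08
ee_pos: [0.469, -0.0881, 0.1024]
orientation: [0.758, 0.652, 0.001, 0.001]
ft_force: [-0.6, 3.6, 13.0]
finger_gap: 0.0255
gripper_force: 70.3
```

```bash
python3 fl.py; python3 -c "
import cv2,glob
f=sorted(glob.glob('pics/f_*.png'))[-1];cv2.imwrite('pics/fin.png',cv2.resize(cv2.imread(f)[100:290,240:490],None,fx=3,fy=3))"
```

```text
t 31.075 ee [ 0.469  -0.0881  0.1024] xang 81.4 F [-0.63  3.63 12.97] gap 0.0255380415998475 gf 70.28731763362885 q [-0.46 -0.27 -0.49  1.35  0.    1.26]
tool delta mm [ -0.5  -0.2 -14.6]
ball 352 [ 0.4691 -0.0909  0.0617] rel [ 0.0001 -0.0028 -0.0408]
```

View pics/fin.png

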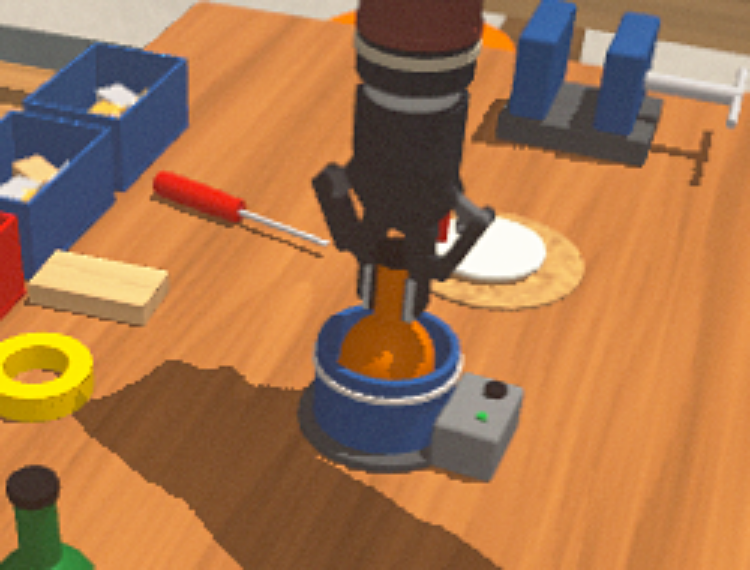

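The crop shows the amber flask upright in the dock at (390,340), held by the neck, with the lid flat on the mat at (495,250). I'll press slightly more for margin, then hand in.

Request:
drive_tool([
  {"tx": 0.4, "ty": 0, "tz": 0.7, "turn": 0, "grip": 20},
  {"tx": 0, "ty": 0, "tz": 0, "turn": 0, "grip": 20},
  {"tx": 0, "ty": 0, "tz": 0, "turn": 0, "grip": 20},
  {"tx": 0, "ty": 0, "tz": 0, "turn": 0, "grip": 20},
  {"tx": 0, "ty": 0, "tz": 0, "turn": 0, "grip": 20},
])

```text
t: 31.75
ee_pos: [0.4691, -0.0879, 0.1022]
orientation: [0.758, 0.652, 0.001, 0.002]
ft_force: [-2.3, 2.1, 15.5]
finger_gap: 0.0254
gripper_force: 69.2
```

```bash
python3 -c "
from h import *
to(.4687,-.0885,.102)
print(ctrl.hand_in())"
```

```text
t 31.75 ee [ 0.4691 -0.0879  0.1022] xang 81.39 F [-2.32  2.08 15.49] gap 0.025377930266367223 gf 69.21561509370804 q [-0.46 -0.27 -0.49  1.34 -0.    1.26]
tool delta mm [-0.7 -0.4  0.2]
the job is handed in; nothing more can be done
None
```

I handed the job in at 31.75 s, and no verdict came back: the lid was tipped about 18° with its back edge at the rim and now lies flat, tab up, near the mat's centre, and the amber flask is upright in the ring, still gripped and pressed with about 17 N (12 N reaches the stop); because the grip first held the lid level, I set its tilt against the well's outer wall before resting its edge on the rim.

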